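Uncap the weld-cleaner bottle in its steel case

TASK

Lift the lid of the grey steel case right open until it rests back on its stop. Then take the push-and-turn safety cap off the white cleaner bottle inside: press the cap down, keep it pressed while twisting it anticlockwise (seen from above) about 65 degrees until it is free, and lift it straight up. Finish while still holding the cap in the gripper, level and right above the bottle's mouth, about 60 mm higher than it sat, and leave the other things in the case and on the table where they are.

Things in the scene. Friction and masses are not known exactly. Their poses are not given: they have to be found in the camera images.
- case: fixed open-topped steel case, 180 mm (its x) by 270 mm (its y) by 85 mm tall without the lid, walls and floor 4 mm; origin at the centre of its underside on the table; its -x side is the front, towards the robot, its +x side carries the hinge
- lid (a joint): lid angle, rad: 0 shut, grows as the front edge rises, 1.75 (just past upright) resting on its stop. The lid is a 50 mm deep steel cover, 0.6 kg; the shut case is 135 mm tall. It turns freely with some damping, falls shut if let go below about 1.1 and falls open onto the stop beyond about 1.3
- lid_tongue (a point): grip point of the lid's pull tongue: a level steel bar 16 mm wide, 10 mm thick, sticking 52 mm out of the middle of the lid's front face. The point is on its centre line, 34 mm out from the face, 95 mm above the table, 214 mm before the hinge line and 10 mm above it when shut; it turns with the lid. Pinched across its width by a gripper pointing down, it pivots between the fingers
- lid_hinge (a point): middle of the lid's hinge line, which runs along the case's y; 85 mm above the table, 90 mm behind the case's centre
- bottle: round white plastic bottle, 64 mm across, fixed upright (cannot turn) in a ring holder on the case floor, in its left or right half, 64 mm behind the front wall's inner face, 112 mm before the hinge line. Origin: centre of its underside, 4 mm above the table. Shoulder slopes from 55 to 67 mm above it; a 45 mm wide collar lies at 68 to 75 mm, the cap's lower stop
- cap_center (a point): centre (half-way up) of the bottle's loose ribbed grey cap, 51 mm across, 34 mm tall, 30 g, z up. Locked: 100 mm above the bottle's origin (cap from 83 to 117 mm), its x along the bottle's x. Grip any diameter. Press down to its stop, 8 mm (6 mm needed), turn anticlockwise 45 to 85 degrees pressed (65 best, stop at 86; clockwise blocked), lift straight; it clears the neck after 30 mm
- plug (a joint): press of the spring plug in the bottle's mouth, under the cap, m: about 0 with the cap locked or off, 0.008 with the cap pressed fully down. It pushes the cap up with 4 N when locked, 8 N when fully pressed
- spray_can: bare aluminium spray can, 44 mm across, 104 mm tall, standing loose inside the case beside the bottle (bottle and can change places between runs, 120 mm apart); bystander; origin at the centre of its underside
- wire_brush: wire brush with wooden back, 150 x 22 x 29 mm, lying inside the case along its far (hinge) wall; bystander; origin under its centre
- chipping_hammer: hammer lying on the table to the left of the case; bystander
- spanner: steel spanner lying on the table to the right; bystander
- rod_can: closed round canister, 70 mm across, 120 mm tall, on the table to the left; bystander; origin at the centre of its underside
- box_section: 50 mm offcut of square steel tube on the table to the right; bystander; origin under its centre
- tip_cup: steel cup, 80 mm across, 60 mm tall, on the table near the robot's left; bystander; origin at the centre of its underside

How it is judged:
On the way, in this order (a step that is already met when the one before it is completed fails the run):
1. the lid is open and rests on its stop (value of joint lid above 1.68 rad and velocity of joint lid below 0.1 rad/s), for 0.2 s.
2. the cap is pressed down by at least 4.5 mm, still in its locked turn (z of cap_center in the frame of bottle below 0.0955 m and angle between the x axis of cap_center and the x axis of bottle, either way round below 0.5 rad), for 0.03 s.
3. the cap, still on the neck, is turned by at least 0.6 rad (z of cap_center in the frame of bottle below 0.115 m and angle between the x axis of cap_center and the x axis of bottle, either way round above 0.6 rad), for 0.03 s.
At the end, for the whole second after the job is handed in: The lid stands open on its stop (over 1.65 rad); the cap is held still by the fingers alone, 35 to 100 mm above its seat, within 25 mm of the bottle's axis sideways and within 14 degrees of level, touching neither bottle nor case; the seven bystanders are within 20 mm of where they were (value of joint lid above 1.65 rad and z of cap_center in the frame of bottle between 0.135 and 0.2 m and horizontal distance between cap_center and bottle below 0.025 m and angle between cap_center's own z axis and vertical below 0.25 rad and contact force between the fingers and cap above 1 N and contact force between cap and bottle below 0.05 N and contact force between cap and case below 0.05 N and linear speed of cap below 0.02 m/s and distance of each of spray_can, wire_brush, chipping_hammer, spanner, rod_can, box_section, tip_cup from where it was at the start of the episode below 0.02 m); the arm keeps its last pose, push and grip.
It fails at once if a bystander is shoved or knocked by more than 30 mm (distance of any of spray_can, wire_brush, chipping_hammer, spanner, rod_can, box_section, tip_cup from where it was at the start of the episode above 0.03 m).
It also fails if it takes over 69 s, if anything falls off the work surface, if the arm or the gripper's body presses on something with over 40 N, if the wrist force passes 120 N, or if a joint passes its speed limit or range.

ROBOT

A 7-joint arm with a two-finger parallel gripper is mounted at the origin on the work surface. World frame = base frame: x ahead of the robot, y to its left, z up, the work surface at z = 0. Lengths are in m, angles in rad, forces in N, time in s.
With the tool pointing down it reaches from about 0.4 to 0.85 m from the base axis. Payload 10.4 kg.
Tool frame: the origin (TCP) lies between the finger pads; the fingertips stand ahead of it and the grasp point (between the pads) lies 5 mm behind it (manip.tip_extent is the z of the fingertips in the tool frame, in m); z points along the fingers, y is the line along which they close (so a half turn about z gives the same grasp; the last joint's range is limited). The gripper opens to 85 mm and grips with 20 to 120 N. Pads are 22 mm wide; open, the fingers measure 114 mm over their backs; the gripper's body (76 mm by 85 mm) begins 54 mm behind the grasp point. The pads swing forward as they close: fully open they stand 13 mm farther back than shut.
Start: joints at [-1.192, 0.332, -0.065, 1.46, 0.022, 1.35, -0.088], TCP at [0.244, 0.575, 0.245] pointing down, gripper open.
Joint ranges: [-2.6, 2.6], [-0.5, 2.12], [-1.47, 1.34], [0.16, 2.42], [-1.27, 4.41], [0.06, 2.06], [-2.6, 2.6]. Speed limits (rad/s): [2.22, 2.22, 2.79, 2.79, 3.14, 3.14, 3.14].

INTERFACE

Orientations are given as a unit quaternion [x, y, z, w].
In Python, from workcell import status, viewer, manip gives the robot as it stands.
- The arm moves only by the tool play_rows, never from a script. Its argument "plan" is one flat list of numbers, 7 for each row, row after row: the turn, a rotation vector about the tool's x, y, z in degrees, then the shift along the tool's x, y, z in m, then the opening, from 0 (shut) to 1 (fully open). In form: [ax, ay, az, dx, dy, dz, grip, ax, ay, az, dx, dy, dz, grip, ...]. A call has 1 to 20 rows; each row is the pose to reach, as a shift and turn from the pose commanded when the call began, along the tool's axes at that moment; what a row does not reach only later rows make up. A row lasts 1/8 s, in which the tool goes at most 62.5 mm and 10.7 degrees, less where a joint would pass 70% of its speed; a pose out of reach is approached as far as the arm can. A call with a gripper value outside its range is refused whole. The fingers move at their own pace and stop on an object; "squeeze" is the grip in N (left out, the last holds). Time passes only in rows, so rows that repeat a pose let the fingers close. It gives the time, the measured TCP pose, the force, the opening and the grip force at its end, in the units of the state.
- status.get_obs(): the state, without advancing time (a new reading comes with each control period).
- viewer.camera(name): name is "scene" or "side" or "wrist"; returns the picture (420x560x3 uint8, red, green, blue); there is no depth.
- viewer.camera_model(name): a dict with "fx", "fy", "cx", "cy" (pixels), "D" ([k1, k2, p1, p2, k3] as OpenCV has them; the pictures are not rectified), "R" (3x3) and "t" (3): a world point X has camera coordinates R X + t. Camera axes: x right, y down, z forward; pixel columns grow to the right and rows downward; lengths in m; the calibration is good to about 2 mm. A picture is of the moment at which its call begins: read the wrist's pose just before it. camera_model takes no time and is no camera call; for the wrist camera it gives the pose at the moment of the call.
- manip.hand_in(): hands the job in; it is judged then, once.
The state is a dict: "clock": time; "joint_pos": joint angles; "joint_velocities": joint speeds; "tau": joint torques, N m; "position": TCP position; "ee_rot": TCP orientation; "ft_force": force on the tool from outside, world axes, zero at the start; "torque": the same for the moment, N m; "grip_width": opening from 0.0 (shut) to 1.0 (fully open); "grasp_force": force on a finger pad.
Only numpy, scipy, OpenCV 4.12 (cv2) and the standard library are available. Lean on these libraries where they do the work, as an engineer would, in place of code of your own. Each camera call takes 0.05 s, during which the arm holds its last target. There are 200 camera calls.

## Working session

There is one attempt and no reset: what is moved stays moved. The work goes in short steps, Python scripts to look and compute and a tool call to move; the robot and the scene stay as the last step left them, time stands still between calls to the robot, and variables do not carry over. Pictures are saved under pics/ and viewed, at most 10 in all, crops included, and the job is handed in when it is done.

Besides the shell and the picture viewer there is one more tool, called after ">>>" by a JSON object that holds its "name" and its "arguments", one argument or row to a line. play_rows: Moves the arm, as the interface text tells. Its arguments: {"type":"object","properties":{"plan":{"type":"array","items":{"type":"number"}},"squeeze":{"type":"number"}},"required":["plan"]}

```bash
mkdir -p pics; python3 - <<'E'
from workcell import status, viewer, manip
import cv2, numpy as np
o=status.get_obs(); print(o['clock'],o['position'],o['ee_rot'],o['ft_force'],manip.tip_extent)
a=viewer.camera('scene'); b=viewer.camera('side')
for n,i in(('scene',a),('side',b)):
    cv2.imwrite(f'pics/{n}0.png',i[:,:,::-1]); m=viewer.camera_model(n)
    print(n,{k:np.round(v,4).tolist() for k,v in m.items()})
E
```

```text
0.0 [0.24425703 0.57490662 0.24450937] [ 1.99511687e-01  9.79895179e-01 -7.13723773e-04 -1.22537241e-04] [ 0.36396962 -0.17700837 -0.40630301] 0.014
scene {'fx': 422.3492, 'fy': 422.3492, 'cx': 280.3874, 'cy': 213.3682, 'D': [-0.0497, 0.0, 0.0, 0.0, 0.0], 'R': [[0.6463, 0.7631, -0.0041], [0.6714, -0.5712, -0.4723], [-0.3627, 0.3025, -0.8814]], 't': [-0.3187, -0.2583, 1.5964]}
side {'fx': 386.1399, 'fy': 386.1399, 'cx': 280.2906, 'cy': 212.3016, 'D': [-0.0921, 0.0, 0.0, 0.0, 0.0], 'R': [[-0.3795, 0.9252, 0.0013], [0.7837, 0.3221, -0.5311], [-0.4917, -0.2005, -0.8473]], 't': [0.1518, -0.3036, 1.3289]}
```

View pics/scene0.png

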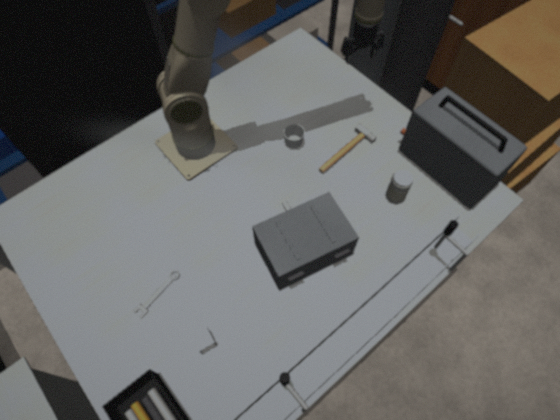

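View pics/side0.png

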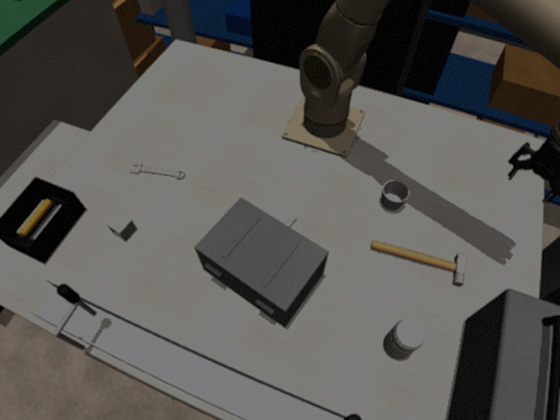

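The scene view shows the shut case, with its lid-top corners near (253,230), (321,197), (357,237) and (275,277) and the tongue at about (286,207). In the side view the corners are near (240,199), (197,250), (282,313) and (327,254), with the tongue at about (292,221). I'll zoom in on both.

```bash
python3 - <<'E'
import cv2, numpy as np
a=cv2.imread('pics/scene0.png')[180:300,240:370]; b=cv2.imread('pics/side0.png')[190:330,190:335]
f=lambda i,r:cv2.convertScaleAbs(cv2.resize(i,None,fx=r,fy=r,interpolation=cv2.INTER_CUBIC),alpha=1.8,beta=10)
a=f(a,3);b=f(b,2.75)
h=max(a.shape[0],b.shape[0]); c=np.zeros((h,a.shape[1]+b.shape[1],3),np.uint8); c[:a.shape[0],:a.shape[1]]=a; c[:b.shape[0],a.shape[1]:]=b
print(a.shape,b.shape); cv2.imwrite('pics/crop1.png',c)
E
```

```text
(360, 390, 3) (385, 399, 3)
```

View pics/crop1.png

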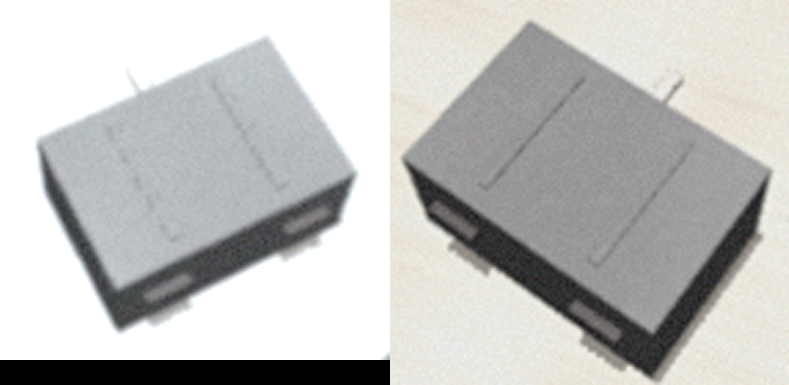

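The crops show the lid-top corners clearly in both views, so I'll fit the case's x, y and yaw to them.

```bash
cat > h.py <<'E'
from workcell import status, viewer, manip
import cv2, numpy as np
from scipy.optimize import least_squares
from scipy.spatial.transform import Rotation as Ro
def proj(n,X,m=None):
    m=m or viewer.camera_model(n)
    K=np.array([[m['fx'],0,m['cx']],[0,m['fy'],m['cy']],[0,0,1]])
    return cv2.projectPoints(np.array(X,float).reshape(-1,3),cv2.Rodrigues(np.array(m['R']))[0],np.array(m['t'],float),K,np.array(m['D']))[0][:,0]
def case2w(p,X): 
    return Ro.from_euler('z',p[2]).apply(np.array(X,float))+[p[0],p[1],0]
E
python3 - <<'E'
from h import *
C=[(-.09,-.135,.135),(-.09,.135,.135),(.09,.135,.135),(.09,-.135,.135)]
S=np.array([(38,141),(267,38),(356,174),(117,290),(120,330)])/3+[240,180]
D=(np.array([(530,21),(771,171),(655,333),(404,159),(655,378)])-[390,0])/2.75+190
f=lambda p:np.r_[(proj('scene',case2w(p,C+[(.09,-.135,.0)]))-S)[:4].ravel(),(proj('side',case2w(p,C))-D[:4]).ravel()]
r=least_squares(f,[.5,.1,0]); p=r.x
print('case',p,np.degrees(p[2])); print(np.round(r.fun.reshape(-1,2),1).tolist())
t=case2w(p,[(-.124,0,.095),(-.142,0,.1),(.09,0,.085),(-.022,.06,.104),(-.022,-.06,.104)]); print(t.round(4))
print(proj('scene',t[:2]),proj('side',t[:2]), 'tongue tip seen', np.array([128,70])/3+[240,180],(np.array([676,72])-[390,0])/2.75+190)
o=status.get_obs(); print(Ro.from_quat(o['ee_rot']).as_matrix().round(3), np.hypot(*t[0][:2]))
E
```

```text
case [ 0.58291398  0.02483731 -0.23067877] -13.216919932929526
[[-0.2, -0.8], [0.4, -1.3], [1.0, -0.8], [0.4, -0.4], [-0.6, -0.3], [0.3, -0.5], [-0.9, 0.6], [-1.3, -0.2]]
[[ 0.4622  0.0532  0.095 ]
 [ 0.4447  0.0573  0.1   ]
 [ 0.6705  0.0043  0.085 ]
 [ 0.5752  0.0883  0.104 ]
 [ 0.5478 -0.0285  0.104 ]]
[[286.66189893 206.17140991]
 [284.10711651 201.08795036]] [[290.11219608 221.97309889]
 [294.0616512  216.2038717 ]] tongue tip seen [282.66666667 203.33333333] [294.         216.18181818]
[[-0.92   0.391 -0.   ]
 [ 0.391  0.92  -0.001]
 [-0.    -0.001 -1.   ]] 0.4652488861191677
```

```bash
cat >> h.py <<'E'
P=[.58291,.02484,-.23068]
def down(yaw): # tool pointing down, tool y at world angle yaw+90deg
    y=np.array([-np.sin(yaw),np.cos(yaw),0]);z=np.array([0,0,-1.]);return np.c_[np.cross(y,z),y,z]
def rows(targets,R1=None):
    o=status.get_obs();R=Ro.from_quat(o['ee_rot']).as_matrix();R1=R if R1 is None else R1
    print('turn',np.degrees(Ro.from_matrix(R.T@R1).as_rotvec()).round(2))
    for t in targets: print((R.T@(np.array(t)-o['position'])).round(4))
E
python3 - <<'E'
from h import *
rows([(.4622,.0532,.245),(.4622,.0532,.2),(.4622,.0532,.09)],down(P[2]))
E
```

```text
turn [-0.07 -0.   -9.8 ]
[-4.046e-01 -3.950e-01  1.000e-04]
[-0.4046 -0.3949  0.0451]
[-0.4046 -0.3948  0.1551]
```

>>> {"name": "play_rows", "arguments": {
  "plan": [0,0,-3,-0.13,-0.13,0,0.6,0,0,-6,-0.26,-0.26,0,0.6,0,0,-9.8,-0.4046,-0.395,0,0.6,0,0,-9.8,-0.4046,-0.395,0.02,0.6,0,0,-9.8,-0.4046,-0.395,0.045,0.6,0,0,-9.8,-0.4046,-0.395,0.045,0.6,0,0,-9.8,-0.4046,-0.395,0.045,0.6,0,0,-9.8,-0.4046,-0.395,0.045,0.6,0,0,-9.8,-0.4046,-0.395,0.045,0.6,0,0,-9.8,-0.4046,-0.395,0.045,0.6,0,0,-9.8,-0.4046,-0.395,0.045,0.6,0,0,-9.8,-0.4046,-0.395,0.045,0.6,0,0,-9.8,-0.4046,-0.395,0.045,0.6],
  "squeeze": 30
}}

```text
clock: 1.72
position: [0.4621, 0.0547, 0.2004]
ee_rot: [0.114, 0.993, 0.0, 0.0]
ft_force: [-0.5, -0.5, 0.1]
grip_width: 0.601
grasp_force: 0.0
```

```bash
python3 - <<'E'
from h import *
m=viewer.camera_model('wrist'); i=viewer.camera('wrist')
print(status.get_obs()['position'])
q=proj('wrist',case2w(P,[(-.142,-.008,.1),(-.142,.008,.1),(-.09,0.008,.1),(-.09,-.008,.1),(-.09,.135,.135),(-.09,-.135,.135)]),m); print(q.round())
i=cv2.convertScaleAbs(i[:,:,::-1],alpha=1.5)
for u in q: cv2.circle(i,tuple(int(v) for v in u.round()),3,(0,0,255),1)
cv2.imwrite('pics/w1.png',i)
E
```

```text
[0.4621238  0.05443823 0.20038113]
[[264. 187.]
 [287. 187.]
 [287. 257.]
 [265. 257.]
 [487. 280.]
 [ 63. 280.]]
```

View pics/w1.png

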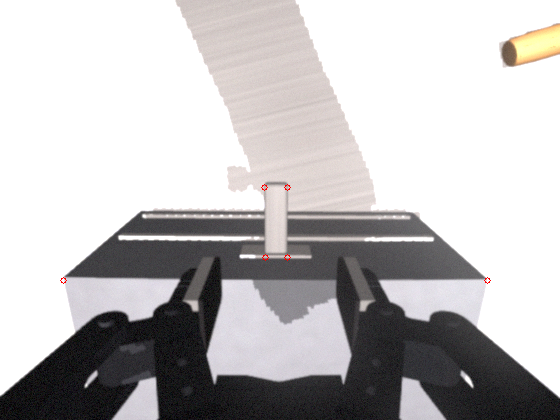

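The projected tongue and corners match the wrist picture to about 3 px: the tip is at (264–287,184) and I predicted 187. Next I lower and grip.

>>> {"name": "play_rows", "arguments": {
  "plan": [0,0,0,0,-0.001,0.05,0.6,0,0,0,0,-0.001,0.09,0.5,0,0,0,0,-0.001,0.11,0.5,0,0,0,0,-0.001,0.11,0.4,0,0,0,0,-0.001,0.11,0,0,0,0,0,-0.001,0.11,0,0,0,0,0,-0.001,0.11,0,0,0,0,0,-0.001,0.11,0,0,0,0,0,-0.001,0.11,0],
  "squeeze": 35
}}

```text
clock: 2.9
position: [0.4626, 0.0525, 0.0914]
ee_rot: [0.115, 0.993, 0.0, 0.001]
ft_force: [-3.1, -2.1, 7.1]
grip_width: 0.18
grasp_force: 36.2
```

```bash
python3 - <<'E'
from h import *
o=status.get_obs(); print(o['grip_width'],o['grasp_force'],o['ft_force'],o['position'])
for t in np.arange(.1,1.76,.1): print(round(t,2),round(-(.214*(1-np.cos(t))+.01*np.sin(t)),3),round(-(.214*np.sin(t)+.01*np.cos(t)-.01),3))
E
```

```text
0.18013394747883507 36.24589920043945 [-3.0642821  -2.05810199  7.05918188] [0.46256933 0.05249726 0.09137171]
0.1 -0.002 -0.021
0.2 -0.006 -0.042
0.3 -0.013 -0.063
0.4 -0.021 -0.083
0.5 -0.031 -0.101
0.6 -0.043 -0.119
0.7 -0.057 -0.136
0.8 -0.072 -0.15
0.9 -0.089 -0.164
1.0 -0.107 -0.175
1.1 -0.126 -0.185
1.2 -0.146 -0.193
1.3 -0.166 -0.199
1.4 -0.187 -0.203
1.5 -0.209 -0.204
1.6 -0.23 -0.204
1.7 -0.251 -0.201
```

>>> {"name": "play_rows", "arguments": {
  "plan": [0,0,0,-0.002,0,-0.021,0,0,0,0,-0.006,0,-0.042,0,0,0,0,-0.013,0,-0.063,0,0,0,0,-0.021,0,-0.083,0,0,0,0,-0.031,0,-0.101,0,0,0,0,-0.043,0,-0.119,0,0,0,0,-0.057,0,-0.136,0,0,0,0,-0.072,0,-0.15,0]
}}

```text
clock: 3.9
position: [0.5318, 0.036, 0.2406]
ee_rot: [0.115, 0.993, 0.0, -0.001]
ft_force: [-0.9, -1.3, -5.1]
grip_width: 0.176
grasp_force: 35.6
```

>>> {"name": "play_rows", "arguments": {
  "plan": [0,0,0,-0.017,0,-0.014,0,0,0,0,-0.035,0,-0.025,0,0,0,0,-0.054,0,-0.035,0,0,0,0,-0.074,0,-0.043,0,0,0,0,-0.094,0,-0.049,0,0,0,0,-0.115,0,-0.053,0,0,0,0,-0.137,0,-0.054,0,0,0,0,-0.158,0,-0.054,0,0,0,0,-0.169,0,-0.053,0,0,0,0,-0.179,0,-0.051,0,0,0,0,-0.184,0,-0.05,0,0,0,0,-0.184,0,-0.05,0]
}}

```text
clock: 5.4
position: [0.7114, -0.0068, 0.2904]
ee_rot: [0.116, 0.993, -0.0, 0.0]
ft_force: [-1.5, -5.3, -2.8]
grip_width: 0.18
grasp_force: 45.0
```

>>> {"name": "play_rows", "arguments": {
  "plan": [0,0,0,0,0,0,0.5,0,0,0,0,0,0,0.5,0,0,0,0,0,0,0.5,0,0,0,0,0,-0.03,0.5,0,0,0,0,0,-0.06,0.5,0,0,0,0.05,0,-0.065,0.6,0,0,0,0.11,0,-0.065,0.8,0,0,0,0.16,0,-0.065,1,0,0,0,0.19,0,-0.065,1,0,0,0,0.19,0,-0.065,1,0,0,0,0.19,0,-0.065,1]
}}

```text
clock: 6.78
position: [0.5268, 0.0374, 0.3556]
ee_rot: [0.115, 0.993, 0.0, 0.0]
ft_force: [0.1, -0.8, -0.2]
grip_width: 1.001
grasp_force: 0.0
```

```bash
python3 - <<'E'
from h import *
m=viewer.camera_model('wrist'); i=viewer.camera('wrist'); s=viewer.camera('side')
print(status.get_obs()['position'])
i=cv2.convertScaleAbs(i[:,:,::-1],alpha=1.3)
cv2.imwrite('pics/w2raw.png',i)
np.save('w2.npy',np.r_[np.array(m['R']).ravel(),m['t']])
for sg in(1,-1):
    c=np.array([-.022,sg*.06,.121]); a=np.linspace(0,2*np.pi,60)
    q=proj('wrist',case2w(P,c+np.c_[.0255*np.cos(a),.0255*np.sin(a),0*a]),m)
    print(sg,q.mean(0).round(1)); cv2.polylines(i,[q.round().astype(int).reshape(-1,1,2)],True,(0,0,255) if sg>0 else (0,255,0),1)
s=cv2.resize(s[60:360,180:360,::-1],None,fx=1.4,fy=1.4)
c=np.zeros((420,560+s.shape[1],3),np.uint8);c[:,:560]=i;c[:s.shape[0],560:]=s
cv2.imwrite('pics/w2.png',c[:, :800])
E
```

```text
[0.5270133  0.0371007  0.35509636]
1 [333.8 203.3]
-1 [222.9 203.5]
```

View pics/w2.png

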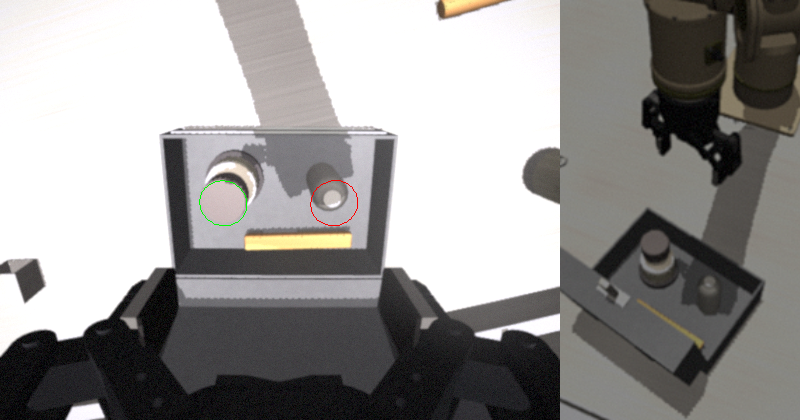

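The bottle is on the right (−y). The cap circle predicted at (223,203) lies on the cap seen there, and the lid is standing open. The spray can is at about (331,197).

```bash
python3 - <<'E'
from h import *
i=cv2.imread('pics/w2raw.png').astype(int)
sub=i[170:235,190:260]; 
# grey-pinkish cap top: distance to its median colour
c=np.median(i[195:212,215:232].reshape(-1,3),0); m=(np.abs(sub-c).max(2)<28).astype(np.uint8)
m=cv2.morphologyEx(m,cv2.MORPH_OPEN,np.ones((3,3)))
n,l,st,ce=cv2.connectedComponentsWithStats(m); k=1+st[1:,4].argmax(); print(c,st[k],ce[k]+[190,170], (st[k][:2]+st[k][2:4]/2)+[190,170])
o=status.get_obs(); print(o['joint_pos'].__class__, np.round(o['joint_pos'],3), o['position'])
for dz in(.22,.102): rows([(.5478,-.0285,dz)],down(P[2]))
E
```

```text
[194. 194. 211.] [   0    0   70   65 3140] [219.36050955 206.39808917] [225.  202.5]
<class 'numpy.ndarray'> [-0.593  0.07   0.467  1.553 -0.031  1.526  1.214] [0.5270133  0.0371007  0.35509636]
turn [-0.03  0.   -0.04]
[-0.0353 -0.059   0.1351]
turn [-0.03  0.   -0.04]
[-0.0353 -0.059   0.2531]
```

>>> {"name": "play_rows", "arguments": {
  "plan": [0,0,8,-0.015,-0.02,0.03,1,0,0,16,-0.03,-0.04,0.07,1,0,0,24,-0.035,-0.059,0.11,1,0,0,30,-0.0353,-0.059,0.135,1,0,0,30,-0.0353,-0.059,0.135,1,0,0,30,-0.0353,-0.059,0.135,1,0,0,30,-0.0353,-0.059,0.135,1,0,0,30,-0.0353,-0.059,0.135,1]
}}

```text
clock: 7.88
position: [0.5476, -0.0279, 0.2211]
ee_rot: [0.368, 0.93, 0.0, 0.001]
ft_force: [-0.7, 0.1, -0.0]
grip_width: 1.003
grasp_force: 0.0
```

```bash
python3 - <<'E'
from h import *
m=viewer.camera_model('wrist'); i=viewer.camera('wrist')
o=status.get_obs(); print(o['position'],np.round(o['joint_pos'],2))
i=cv2.convertScaleAbs(i[:,:,::-1],alpha=1.2)
a=np.linspace(0,2*np.pi,60)
for z in(.121,.087):
    q=proj('wrist',case2w(P,np.array([-.022,-.06,z])+np.c_[.0255*np.cos(a),.0255*np.sin(a),0*a]),m)
    print(z,q.mean(0).round(1)); cv2.polylines(i,[q.round().astype(int).reshape(-1,1,2)],True,(0,0,255),1)
cv2.imwrite('pics/w3.png',i)
rows([(.5478,-.0285,.103)])
E
```

```text
[ 0.54751825 -0.02798248  0.22092688] [-0.52  0.19  0.55  1.73 -0.1   1.26  0.87]
0.121 [277.7 212.6]
0.087 [277.7 198.8]
turn [0. 0. 0.]
[-0.0005 -0.0003  0.1179]
```

View pics/w3.png

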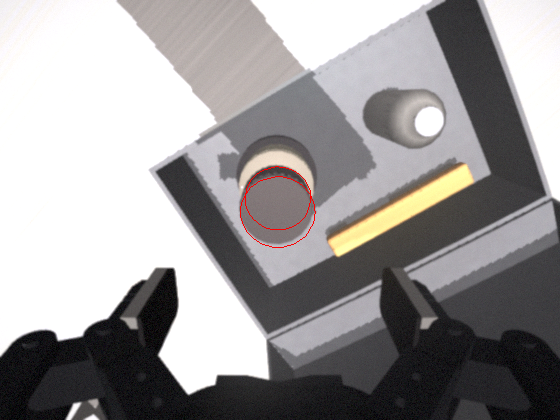

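The cap outline matches the prediction to within 2–3 px and sits about 1 mm towards tool +x, so I descend and close on it.

>>> {"name": "play_rows", "arguments": {
  "plan": [0,0,0,0.001,0,0.05,1,0,0,0,0.001,0,0.09,1,0,0,0,0.001,0,0.118,1,0,0,0,0.001,0,0.118,1,0,0,0,0.001,0,0.118,0.7,0,0,0,0.001,0,0.118,0.4,0,0,0,0.001,0,0.118,0.3,0,0,0,0.001,0,0.118,0.3,0,0,0,0.001,0,0.118,0.3,0,0,0,0.001,0,0.118,0.3],
  "squeeze": 60
}}

```text
clock: 9.18
position: [0.547, -0.0279, 0.1035]
ee_rot: [0.369, 0.93, 0.0, 0.001]
ft_force: [-2.6, -2.8, 5.9]
grip_width: 0.574
grasp_force: 64.0
```

>>> {"name": "play_rows", "arguments": {
  "plan": [0,0,0,0,0,0.002,0.3,0,0,0,0,0,0.004,0.3,0,0,0,0,0,0.006,0.3,0,0,0,0,0,0.008,0.3,0,0,0,0,0,0.008,0.3,0,0,0,0,0,0.008,0.3,0,0,0,0,0,0.008,0.3]
}}

```text
clock: 10.05
position: [0.547, -0.0279, 0.0964]
ee_rot: [0.369, 0.93, 0.001, 0.001]
ft_force: [-7.8, -1.2, 18.0]
grip_width: 0.574
grasp_force: 65.5
```

>>> {"name": "play_rows", "arguments": {
  "plan": [0,0,0,0,0,0.001,0.3,0,0,0,0,0,0.0015,0.3,0,0,0,0,0,0.0015,0.3,0,0,0,0,0,0.0015,0.3],
  "squeeze": 80
}}

```text
clock: 10.55
position: [0.5471, -0.0279, 0.0963]
ee_rot: [0.369, 0.93, 0.001, 0.0]
ft_force: [-16.0, -1.1, 35.5]
grip_width: 0.569
grasp_force: 79.9
```

```bash
python3 - <<'E'
from h import *
s=viewer.camera('side'); a=viewer.camera('scene')
o=status.get_obs(); print(o['position'],o['ft_force'])
s=s[180:330,160:340,::-1];a=a[170:300,240:390,::-1]
s=cv2.resize(s,(400,333),interpolation=2);a=cv2.resize(a,(385,333),interpolation=2)
cv2.imwrite('pics/p1.png',cv2.convertScaleAbs(np.hstack([s,a]),alpha=1.8))
E
```

```text
[ 0.54708736 -0.02790027  0.0963507 ] [-15.47008668  -2.0422224   36.65511762]
```

It has reached the stop: the force rose with no further travel. I'll ease off slightly and twist anticlockwise.

>>> {"name": "play_rows", "arguments": {
  "plan": [0,0,0,0,0,-0.001,0.3,0,0,-5,0,0,-0.001,0.3,0,0,-10,0,0,-0.001,0.3,0,0,-15,0,0,-0.001,0.3,0,0,-20,0,0,-0.001,0.3,0,0,-25,0,0,-0.001,0.3,0,0,-30,0,0,-0.001,0.3,0,0,-30,0,0,-0.001,0.3]
}}

```text
clock: 11.65
position: [0.5475, -0.0282, 0.0964]
ee_rot: [0.115, 0.993, 0.0, 0.001]
ft_force: [-8.6, -2.0, 20.4]
grip_width: 0.574
grasp_force: 79.7
```

>>> {"name": "play_rows", "arguments": {
  "plan": [0,0,-5,0,0,0,0.3,0,0,-10,0,0,0,0.3,0,0,-15,0,0,0,0.3,0,0,-20,0,0,0,0.3,0,0,-25,0,0,0,0.3,0,0,-30,0,0,0,0.3,0,0,-36,0,0,0,0.3,0,0,-36,0,0,0,0.3,0,0,-36,0,0,0,0.3]
}}

```text
clock: 12.78
position: [0.5473, -0.0282, 0.0965]
ee_rot: [-0.197, 0.98, -0.0, 0.001]
ft_force: [-8.2, -2.4, 20.7]
grip_width: 0.571
grasp_force: 79.8
```

```bash
python3 - <<'E'
from h import *
o=status.get_obs(); print(o['position'],o['ft_force'],o['torque'],o['joint_pos'].round(2))
E
```

```text
[ 0.54733364 -0.02823666  0.09646292] [-8.21740034 -2.38571054 20.72399144] [-0.51177834  1.90243495  0.18298643] [-0.32  0.3   0.34  1.85 -0.12  1.    2.03]
```

Low torque means it turned with the fingers for 66°. Now I lift, slowly at first.

>>> {"name": "play_rows", "arguments": {
  "plan": [0,0,0,0,0,-0.003,0.3,0,0,0,0,0,-0.008,0.3,0,0,0,0,0,-0.012,0.3,0,0,0,0,0,-0.016,0.3,0,0,0,0,0,-0.016,0.3]
}}

```text
clock: 13.4
position: [0.5461, -0.0275, 0.1098]
ee_rot: [-0.197, 0.98, 0.0, -0.0]
ft_force: [-2.2, -3.3, 1.6]
grip_width: 0.569
grasp_force: 82.8
```

>>> {"name": "play_rows", "arguments": {
  "plan": [0,0,0,0,0,-0.008,0.3,0,0,0,0,0,-0.016,0.3,0,0,0,0,0,-0.024,0.3,0,0,0,0,0,-0.032,0.3,0,0,0,0,0,-0.04,0.3,0,0,0,0,0,-0.048,0.3,0,0,0,0,0,-0.054,0.3,0,0,0,0,0,-0.054,0.3,0,0,0,0,0,-0.054,0.3,0,0,0,0,0,-0.054,0.3,0,0,0,0,0,-0.054,0.3]
}}

```text
clock: 14.78
position: [0.5464, -0.0274, 0.1636]
ee_rot: [-0.197, 0.98, 0.0, -0.0]
ft_force: [0.6, 0.3, 0.4]
grip_width: 0.572
grasp_force: 82.7
```

```bash
python3 - <<'E'
from h import *
s=viewer.camera('side'); a=viewer.camera('scene'); w=viewer.camera('wrist')
o=status.get_obs(); print(o['position'],o['ft_force'],o['grip_width'])
s=cv2.resize(s[150:330,160:360],(400,360),interpolation=2);w=cv2.resize(w,(400,300))
c=np.zeros((360,800,3),np.uint8);c[:,:400]=s;c[:300,400:]=w
cv2.imwrite('pics/f1.png',cv2.convertScaleAbs(c[:,:,::-1],alpha=1.5))
E
```

```text
[ 0.546438   -0.02738925  0.1636845 ] [ 0.39231072  0.64093494 -1.07806984] 0.5656801421214505
```

View pics/f1.png

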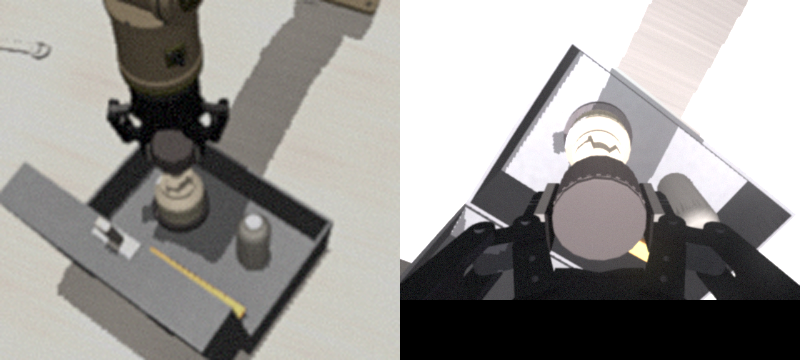

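The cap is held level above the open bottle, with the lid open and the can and brush where they were. I'm handing in.

```bash
python3 -c "
from workcell import manip
print(manip.hand_in())"
```

```text
the job is handed in; nothing more can be done
None
```

The job is handed in: the lid rests open on its stop, and the cap is off and held level about 60 mm above the bottle's mouth; the final pictures show the can and brush in place, but I didn't re-check the table items and no verdict came back.

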